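# Adjust the wrench to the gland nut and tighten it

## Robot

A 6-joint arm with a two-finger parallel gripper is mounted at the origin on a cart in front of the work surface, level with it; the furniture and walls round the work are solid. World frame = base frame: x ahead of the robot, y to its left, z up, the work surface at z = 0. Lengths are in m, angles in rad, forces in N, time in s.
With the tool pointing down it reaches from about 0.25 to 0.8 m from the base axis. Payload 3.9 kg.
Tool frame: the origin (TCP) lies midway between the tips of the shut fingers; the grasp point (between the pads) lies 19 mm behind it; z points along the fingers, y is the line along which they close (so a half turn about z gives the same grasp; the last joint's range is limited). The gripper opens to 85 mm and grips with 20 to 120 N. Pads are 22 mm wide; open, the fingers measure 114 mm over their backs; the gripper's body (76 mm by 85 mm) begins 54 mm behind the grasp point. The pads swing forward as they close: fully open they stand 13 mm farther back than shut.
Start: joints at [-1.3, 0.26, -0.138, 1.173, 0, 1.571], TCP at [0.14, -0.506, 0.231] pointing down, gripper open.
Joint ranges: [-2.78, 2.78], [-0.83, 1.72], [-1.28, 1.37], [-1.9, 2.12], [-1.57, 1.48], [-3.14, 3.14]. Speed limits (rad/s): [2.57, 2.57, 3.14, 3.14, 3.14, 3.14].

## Interface

Orientations are given as a unit quaternion [w, x, y, z].
In Python, from bench import manip gives the robot as it stands.
- The arm moves only by the shell command python3 -m creep 'ROWS'. ROWS is a JSON object of lists of equal length, an entry for each row: "grip": the finger opening in m, from 0 to 0.0854; "slide": the shift along the tool's x, y, z in m, a list of three; "twist": the turn, a rotation vector about the tool's x, y, z in degrees, a list of three. A call has exactly 10 rows; each row is the pose to reach, as a shift and turn from the pose commanded when the call began, along the tool's axes at that moment; what a row does not reach only later rows make up. A row lasts 1/8 s, in which the tool goes at most 62.5 mm and 10.7 degrees, less where a joint would pass 70% of its speed; a pose out of reach is approached as far as the arm can. A call with a gripper value outside its range is refused whole. The fingers move at their own pace and stop on an object; the grip force is fixed at half the most. Time passes only in rows, so rows that repeat a pose let the fingers close, or fill a call up. It gives the time, the measured TCP pose, the force, the opening and the grip force at its end, in the units of the state.
- manip.sense(): the state, without advancing time (a new reading comes with each control period).
- manip.camera(name): name is "side" or "top"; returns (picture, depth): 480x640x3 uint8, red, green, blue; 480x640 float32, m along the optical axis (not along the pixel's ray), 0 where there is no reading.
- manip.calibration(name): a dict with "K" (3x3 intrinsics, pixels), "R" (3x3) and "t" (3): a world point X has camera coordinates R X + t. Camera axes: x right, y down, z forward; pixel columns grow to the right and rows downward; lengths in m; the calibration is good to about 2 mm. A picture is of the moment at which its call begins. calibration takes no time and is no camera call.
- manip.close_job(): hands the job in; it is judged then, once.
Trained networks look in the newest picture that a camera, given by its name, has taken for a name from the list of things; names that differ only in an ending like _2 or _b are one class to them, and where a whole thing is asked for, a point or a joint stands for the part that bears it (a point fixed in the world has none). Each returns a list of dicts, best first, with "p" (0 to 1); they miss things now and then, are a little off and sometimes report something else, mostly with a low value. They report only what shows in the picture. A call takes as long as a camera call.
- manip.look_for(camera, label): "xyz" ([x, y, z] in m, in the coordinates of the camera as it stood for that picture, good to about 4 mm: the middle of the surface that is visible of it).
- manip.mark_of(camera, label): "xyz" ([x, y, z] in m, in the coordinates of the camera as it stood for that picture, good to about 4 mm: a listed point, or the origin of a listed thing).
The state is a dict: "time_s": time; "joint_positions": joint angles; "qvel": joint speeds; "joint_efforts": joint torques, N m; "position": TCP position; "tcp_rot": TCP orientation; "force": force on the tool from outside, world axes, zero at the start; "wrist_torque": the same for the moment, N m; "grip_width": finger opening in m; "gripper_force": force on a finger pad.
Only numpy, scipy, OpenCV 4.12 (cv2) and the standard library are available. Lean on these libraries where they do the work, as an engineer would, in place of code of your own. Each camera call takes 0.05 s, during which the arm holds its last target. There are 200 camera calls.

## Task

Take the adjustable wrench from the sloping tool rest, lay it flat on the flange with its open jaws round the hexagon nut, and roll the worm until the jaw is snug on the nut, before the nut is turned. Then swing the handle clockwise (seen from above) until the nut is fully home against its stop, without forcing the jaw open, and let go, leaving the wrench flat and snug on the nut. Do not knock over or push away the spray bottle or the tape roll.

Things in the scene. Friction and masses are not known exactly. Their poses are not given: they have to be found in the camera images.
- wrench_seat (a point): Jaw mouth of the loose steel adjustable wrench (0.37 kg, 190 mm long): half-way through the 14 mm thick head, where the nut's centre sits when snug. Wrench axes: x from mouth to handle end, y from fixed to moving jaw, z out of the worm face (up at the start and on the nut). Fixed jaw face at y = -16 mm; jaws reach from x = -13 mm to the throat at x = 20 mm; each 13 mm wide.
- wrench_grip (a point): Middle of the wrench's handle, 90 mm from wrench_seat along x; same axes. The handle is a flat bar 20 mm wide (y), 12 mm thick (z), from x = 64 to 176 mm from wrench_seat; centre of mass near x = 55 mm. On the tool rest it hangs 19 mm clear of the board, between rubber ribs at x = 28 and 140 mm.
- worm_mid (a point): Centre of the worm, same axes, at x = 46, y = 2, z = 5 mm from wrench_seat: a fluted roller along y, 20 mm long, 23 mm across, 7 ridges 4 mm deep, standing 9.5 mm proud of the head's worm face. A fingertip pushed across its top towards the jaws (wrench -x) rolls it and closes the jaw; it takes 5 to 8 N (ridges oiled, slippery), stays where left, and holds the jaw against 22 N. It stops when the jaw is snug.
- wrench_worm (a joint): Worm angle (rad); falls as the jaw closes, 0.002 m of jaw travel a radian; 4.0 when snug on the nut.
- wrench_jaw (a joint): Jaw position (m): gap between the jaw faces = 0.024 + this (moving face at y = 8 mm + this from wrench_seat); snug on the nut at 0.008. Starts 0.014 to 0.017.
- nut_mid (a point): Centre of the steel hexagon nut (half-way up): 32 mm across flats, 37 mm across corners, 15 mm high, axis vertical. Its x axis is parallel to one pair of flats and turns with it. The nut lies on a level round aluminium flange, 132 mm diameter, top 60 mm above the bench, beyond which the handle overhangs; a 20 mm threaded stub stands 19 mm above the nut.
- gland_nut (a joint): Nut angle (rad), counter-clockwise from above positive; 0 is fully home against the hard stop. Starts 0.4 to 0.6. It turns against 0.1 N m. At the stop, over about 0.35 N m on the wrench (3.5 N at 100 mm) slowly forces the jaw open.
- nut_corner (a point): One corner of the hexagon nut, 18.5 mm from its axis, half-way up.
- mount: Fixed pipe mounting under the nut; origin on the bench below the nut's axis. A riser pipe 28 mm thick and 100 mm high stands beside the flange at x = -56, y = +56 mm in its axes. In world axes a board with clamp bars (50 mm high and more) covers the bench where x > 0.475 and y > 0.115, and another lies beyond x = 0.69.
- tool_rest: Fixed wooden rest, 180 mm long, 90 mm wide; origin in the middle of its foot, x uphill. Its board rises at 35 degrees to about 125 mm; the wrench lies along it back down, handle uphill, jaw tips against a ledge that stands 6 mm above the wrench's back.
- spray_mid (a point): Middle of the loose upright white spray bottle, 34 mm diameter, 130 mm high. It stands to one side of the flange.
- tape_mid (a point): Middle of the loose roll of masking tape lying flat, 72 mm diameter, 26 mm high (the handle passes above it). It stands to the other side of the flange.

How it is judged:
On the way:
1. the wrench is round the nut with its jaw closed snug on it (gap within 2 mm of the nut), while the nut has not yet been turned (x of nut_mid in the frame of wrench_seat between -0.008 and 0.008 m and y of nut_mid in the frame of wrench_seat between -0.004 and 0.004 m and z of nut_mid in the frame of wrench_seat between -0.006 and 0.006 m and value of joint wrench_jaw below 0.01 m and distance of nut_corner from where it was at the start of the episode below 0.005 m), for 0.2 s.
At the end, for the whole second after the job is handed in: the nut is home (within 0.05 rad of its stop); the wrench lies flat on the flange (within 0.1 rad) round the nut (nut centre within 8 mm along and 4 mm across its seat), its jaw still snug (gap within 2 mm of the nut), and let go (value of joint gland_nut below 0.05 rad and x of nut_mid in the frame of wrench_seat between -0.008 and 0.008 m and y of nut_mid in the frame of wrench_seat between -0.004 and 0.004 m and z of nut_mid in the frame of wrench_seat between -0.006 and 0.006 m and value of joint wrench_jaw below 0.01 m and angle between wrench_seat's own z axis and vertical below 0.1 rad and velocity of joint wrench_worm below 0.1 rad/s and velocity of joint gland_nut above -0.05 rad/s); the robot touches nothing.
It fails at once if the spray bottle is knocked over or pushed more than 30 mm (angle between spray_mid's own z axis and vertical above 0.4 rad or distance of spray_mid from where it was at the start of the episode above 0.03 m).
It fails at once if the tape roll is pushed more than 30 mm (distance of tape_mid from where it was at the start of the episode above 0.03 m).
It also fails if it takes over 72 s, if anything falls off the work surface, if the arm or the gripper's body presses on something with over 40 N, if the wrist force passes 120 N, or if a joint passes its speed limit or range.

## Working session

There is one attempt and no reset: what is moved stays moved. The work goes in short steps, Python scripts to look and compute and a shell command to move; the robot and the scene stay as the last step left them, time stands still between calls to the robot, and variables do not carry over. Pictures are saved under pics/ and viewed, at most 10 in all, crops included, and the job is handed in when it is done.

```bash
ls; mkdir -p pics; cat > h.py <<'E'
import numpy as np, cv2
from bench import manip
from scipy.spatial.transform import Rotation as Ro
def cal(c):
    k=manip.calibration(c); return np.array(k["K"]),np.array(k["R"]),np.array(k["t"])
def w(c,p):
    K,R,t=cal(c); return R.T@(np.array(p)-t)
def px(c,X):
    K,R,t=cal(c); q=K@(R@np.array(X)+t); return q[:2]/q[2]
def snap(c,name=None):
    im,d=manip.camera(c)
    if name: cv2.imwrite('pics/'+name,cv2.cvtColor(im,cv2.COLOR_RGB2BGR))
    return im,d
def cloud(c,d):
    K,R,t=cal(c); v,u=np.mgrid[:480,:640]
    P=np.stack([(u-K[0,2])/K[0,0]*d,(v-K[1,2])/K[1,1]*d,d],-1)
    return (P-t)@R
def T():
    s=manip.sense(); q=s["tcp_rot"]; return np.array(s["position"]),Ro.from_quat([q[1],q[2],q[3],q[0]]).as_matrix()
def st():
    s=manip.sense(); p,R=T(); np.set_printoptions(precision=4,suppress=True)
    print('t',s["time_s"],'p',p,'\nR',R.round(3).tolist(),'\nq',np.array(s["joint_positions"]).round(3),'F',np.array(s["force"]).round(2),'w',s["grip_width"],s["gripper_force"])
E
python3 - <<'E'
from h import *
st()
for c in("side","top"):
    im,d=snap(c,c+"0.png"); print(c,'cam at',-cal(c)[1].T@cal(c)[2], 'fwd',cal(c)[1][2])
    for f in("mark_of",):
        for l in("wrench_seat","wrench_grip","worm_mid","nut_mid","nut_corner","mount","tool_rest","spray_mid","tape_mid"):
            for r in getattr(manip,f)(c,l)[:2]: X=w(c,r["xyz"]); print(f,l,round(r["p"],2),X.round(4),px(c,X).round())
st()
E
```

```text
pics
t 0.0 p [ 0.1403 -0.5052  0.2305] 
R [[0.964, 0.268, -0.001], [0.268, -0.964, 0.002], [0.0, -0.002, -1.0]] 
q [-1.3    0.261 -0.139  1.173  0.     1.571] F [ 0.14  0.63 -0.49] w 0.08542535915334216 0.0
side cam at [ 0.3485 -0.6153  0.6299] fwd [ 0.1626  0.7754 -0.6102]
mark_of wrench_seat 0.81 [0.429  0.2118 0.0528] [281. 220.]
mark_of wrench_grip 0.67 [ 0.4549 -0.1328 -0.0024] [321. 356.]
mark_of wrench_grip 0.63 [0.4175 0.2864 0.1031] [272. 184.]
mark_of worm_mid 0.91 [0.4251 0.2466 0.0819] [277. 201.]
mark_of worm_mid 0.71 [ 0.4532 -0.1299  0.0698] [321. 327.]
mark_of nut_mid 0.73 [ 0.455  -0.1335  0.0704] [322. 328.]
mark_of nut_corner 0.6 [ 0.4536 -0.1329 -0.0024] [321. 356.]
mark_of nut_corner 0.58 [ 0.4697 -0.1265  0.0701] [330. 324.]
mark_of mount 0.57 [ 0.452  -0.1327 -0.0019] [320. 356.]
mark_of mount 0.52 [ 0.4717 -0.1267  0.0701] [331. 324.]
mark_of tool_rest 0.65 [0.4127 0.2769 0.0007] [272. 223.]
mark_of spray_mid 0.7 [ 0.524  -0.0033  0.0659] [345. 273.]
mark_of tape_mid 0.72 [ 0.4703 -0.2694  0.0169] [349. 420.]
top cam at [0.3869 0.0496 1.0968] fwd [ 0.0865  0.0151 -0.9961]
mark_of wrench_seat 0.65 [0.4333 0.2152 0.0498] [245. 260.]
mark_of wrench_grip 0.59 [0.4164 0.2846 0.1051] [209. 267.]
mark_of worm_mid 0.92 [0.4176 0.251  0.0795] [227. 267.]
mark_of nut_mid 0.69 [ 0.451  -0.1309  0.0661] [398. 253.]
mark_of nut_corner 0.54 [ 0.4752 -0.1308  0.0635] [397. 243.]
mark_of mount 0.79 [ 0.4575 -0.1305  0.0021] [393. 252.]
mark_of tool_rest 0.6 [0.414  0.276  0.0021] [223. 269.]
mark_of spray_mid 0.55 [ 0.5174 -0.0056  0.0667] [342. 223.]
mark_of tape_mid 0.59 [ 0.4727 -0.2681  0.0114] [452. 246.]
t 1.0 p [ 0.1404 -0.5059  0.2313] 
R [[0.964, 0.267, 0.0], [0.267, -0.964, -0.0], [0.0, 0.0, -1.0]] 
q [-1.3    0.26  -0.138  1.173  0.     1.571] F [-0.57 -1.31  0.37] w 0.08544336583307569 0.0
```

```bash
python3 - <<'E'
import cv2,numpy as np
a=cv2.imread('pics/side0.png');b=cv2.imread('pics/top0.png')
A=cv2.resize(a[150:450,200:400],None,fx=2,fy=2);B=cv2.resize(b[190:340,170:500],(400,182))
B=cv2.resize(b[200:320,185:325],(400,343));C=cv2.resize(b[190:290,340:480],(400,286))
o=np.zeros((629,800,3),np.uint8);o[:600,:400]=A;o[:343,400:]=B;o[343:,400:]=C
cv2.imwrite('pics/c0.png',cv2.resize(o,(763,600)))
E
```

```text
(no output)
```

View pics/top0.png

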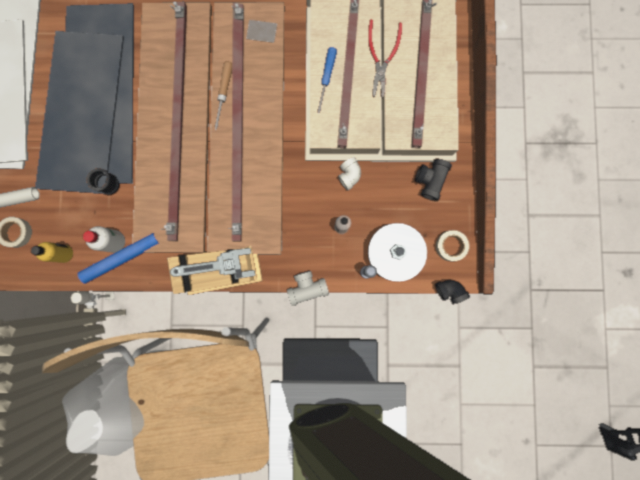

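View pics/c0.png

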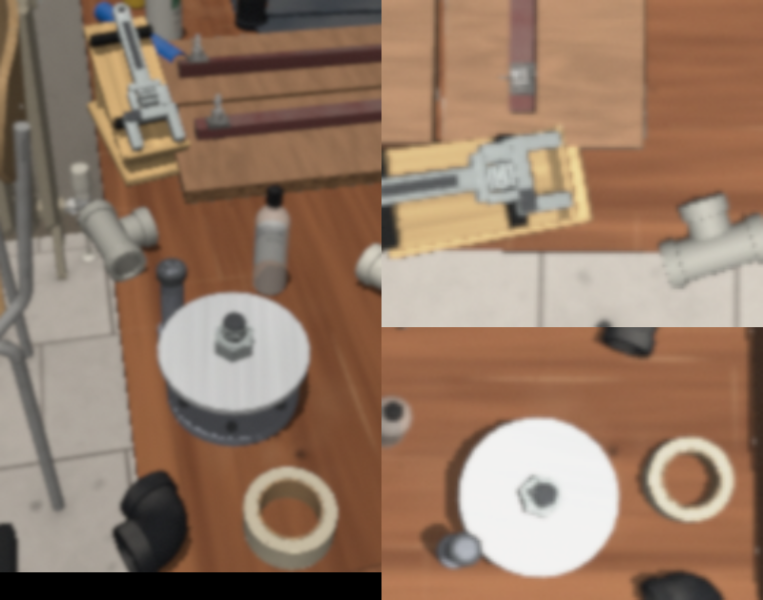

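The top view shows the wrench on the rest with its handle to the left (+y) and its jaws at about (245,260). The nut is at (398,252), the riser at (368,270), the spray bottle at (342,223) and the tape at (452,246). The network's marks agree with these. Next I'll fit the wrench axes, the nut's hexagon and the riser from depth.

```bash
python3 - <<'E'
from h import *
from scipy.optimize import minimize
from matplotlib.path import Path as _ if False else None
E
python3 - <<'E'
from h import *
print(cal('top')[0][0,0],cal('side')[0][0,0])
D={}
for c in("top","side"):
    ds=[snap(c)[1] for _ in range(4)]
    d=np.median(ds,0); D[c]=d; P=cloud(c,d).reshape(-1,3); P=P[d.ravel()>0]
    n0=np.array([.453,-.1315])
    r=np.hypot(*(P[:,:2]-n0).T)
    fl=P[(r>.03)&(r<.055)&(abs(P[:,2]-.06)<.012)]; print(c,'flange z',np.median(fl[:,2]),len(fl))
    disk=P[(r<.09)&(P[:,2]>.05)&(P[:,2]<.07)]; print(' disk',disk.min(0),disk.max(0),(disk.min(0)+disk.max(0))/2)
    N=P[(r<.03)&(P[:,2]>.0705)&(P[:,2]<.081)]; print(' nuttop',len(N),np.median(N[:,2]),(N.min(0)+N.max(0))/2)
    rs=P[(abs(P[:,0]-.40)<.04)&(abs(P[:,1]+.075)<.04)&(P[:,2]>.09)]; print(' riser',len(rs),rs.min(0),rs.max(0),(rs.min(0)+rs.max(0))/2)
    # wrench: handle points
    a=np.array([.4315,.2135]); g=np.array([-.19,.98]); l=(P[:,:2]-a)@g; s=(P[:,:2]-a)@np.array([-.98,-.19])
    H=P[(l>.06)&(l<.14)&(abs(s)<.03)&(P[:,2]>.055+l*.7+-.004)&(P[:,2]<.055+l*.7+.03)]
    m=H.mean(0);_,_,V=np.linalg.svd(H-m);print(' handle',len(H),m,V[0],V[2])
np.savez('d.npz',**D)
E
```

```text
457.3954484832087 446.1986676548153
top flange z 0.05939259195743476 1297
 disk [ 0.38852114 -0.19601549  0.05380843] [ 0.51814289 -0.064664    0.06853871] [ 0.45333201 -0.13033975  0.06117357]
 nuttop 105 0.07515140691250902 [ 0.45421181 -0.13096435  0.07594944]
 riser 135 [ 0.3966526  -0.0775028   0.09126159] [ 0.42278487 -0.05151152  0.5784862 ] [ 0.40971873 -0.06450716  0.33487389]
 handle 413 [0.41179243 0.31220143 0.12575044] [-0.1636324   0.80577874  0.56916171] [ 0.10870817 -0.55869691  0.8222167 ]
side flange z 0.06113623263047894 1832
 disk [ 0.38965003 -0.1981387   0.05002505] [ 0.52040119 -0.06416615  0.06992906] [ 0.45502561 -0.13115242  0.05997705]
 nuttop 184 0.07695310795952223 [ 0.4552919  -0.13423148  0.07590115]
 riser 212 [ 0.39720577 -0.08072473  0.09004599] [ 0.42465139 -0.05373616  0.10236536] [ 0.41092858 -0.06723044  0.09620567]
 handle 322 [0.41255195 0.30980027 0.12671921] [ 0.15905615 -0.80694967 -0.56879995] [ 0.04127405 -0.57019567  0.82047142]  File "<stdin>", line 3
    from matplotlib.path import Path as _ if False else None
                                          ^^
SyntaxError: invalid syntax
```

```bash
python3 - <<'E'
import cv2,numpy as np
from h import px
a=cv2.imread('pics/side0.png');b=cv2.imread('pics/top0.png')
def cr(im,c,X,n):
    u,v=px(c,X).round().astype(int); print(c,u-n,v-n); return cv2.resize(im[v-n:v+n,u-n:u+n],(400,400),interpolation=cv2.INTER_CUBIC)
o=np.hstack([cr(a,'side',[.454,-.132,.075],28),cr(b,'top',[.454,-.132,.075],20)])
cv2.imwrite('pics/nut0.png',o)
E
```

```text
side 294 298
top 379 232
```

View pics/nut0.png

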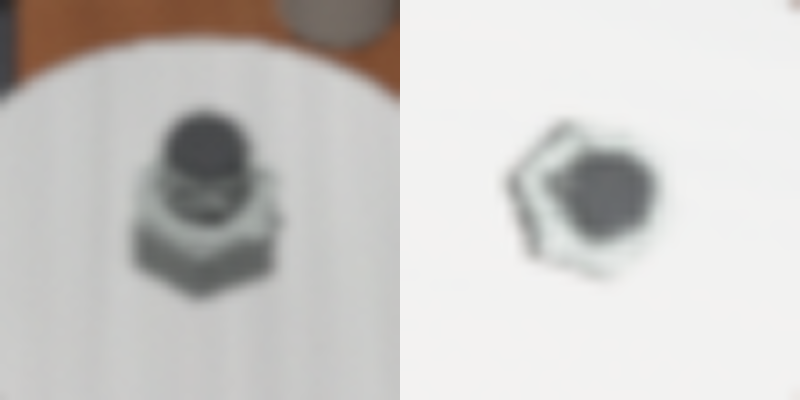

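The crop shows the nut's corners clearly. In the top view they are at crop pixels (565,122), (512,180), (537,250) and (608,275). In the side view the bottom corners are at (135,265), (200,297) and (272,270). I'll turn these into angles.

```bash
python3 - <<'E'
from h import *
def ray(c,u,v,z):
    K,R,t=cal(c); d=R.T@np.linalg.solve(K,[u,v,1]); o=-R.T@t; return o+d*(z-o[2])/d[2]
def show(c,pts,z):
    C=[ray(c,*p,z)[:2] for p in pts]
    from scipy.optimize import least_squares
    C=np.array(C)
    def f(q):
        a=np.arctan2(*(C-q[:2]).T[::-1]); k=np.round((a-q[2])/(np.pi/3)); b=q[2]+k*np.pi/3
        return (C-q[:2]-.0185*np.stack([np.cos(b),np.sin(b)],1)).ravel()
    best=min((least_squares(f,[.4545,-.131,g]) for g in np.arange(0,1.05,.1)),key=lambda r:r.cost)
    print(c,C.round(4).tolist(),best.x[:2],np.degrees(best.x[2])%60,np.sqrt(best.cost/len(C)))
show('top',[(379+(x-400)/10,232+y/10) for x,y in [(565,122),(512,180),(537,250),(608,275)]],.075)
show('top',[(379+(x-400)/10,232+y/10) for x,y in [(565,122),(512,180),(537,250),(608,275)]],.067)
show('side',[(294+x*.14,298+y*.14) for x,y in [(135,265),(200,297),(272,270)]],.06)
show('side',[(294+x*.14,298+y*.14) for x,y in [(135,222),(200,247),(272,235)]],.075)
# wrench edges: use worm mark, handle lines
for i in range(3):
  for c in("top","side"):
    snap(c)
    for l in("wrench_seat","worm_mid","wrench_grip","nut_mid"):
        r=[x for x in manip.mark_of(c,l)]
        for x in r[:1]: print(c,l,round(x['p'],2),w(c,x['xyz']).round(4))
E
```

```text
top [[0.4704, -0.1244], [0.4574, -0.1125], [0.4417, -0.1179], [0.4363, -0.1336]] [ 0.45362744 -0.12980932] 15.80515508039765 0.0009149323811654033
top [[0.4711, -0.1257], [0.4579, -0.1137], [0.4422, -0.1192], [0.4367, -0.1351]] [ 0.45413273 -0.13115375] 15.805188847229273 0.0008427829954473271
side [[0.4388, -0.1364], [0.4517, -0.1482], [0.4695, -0.1434]] [ 0.45612073 -0.13065348] 16.88659753563181 0.00029085653269162907
side [[0.4386, -0.1366], [0.4517, -0.1464], [0.4685, -0.1458]] [ 0.45659553 -0.13116841] 12.755419856894418 0.0012692207679756663
top wrench_seat 0.91 [0.4333 0.2158 0.0513]
top worm_mid 0.56 [0.4202 0.2529 0.0802]
top wrench_grip 0.63 [0.4145 0.2853 0.102 ]
top nut_mid 0.46 [ 0.4523 -0.1303  0.0655]
side wrench_seat 0.58 [0.4264 0.2147 0.0514]
side worm_mid 0.91 [0.4243 0.2494 0.0796]
side wrench_grip 0.36 [0.4256 0.2125 0.0511]
side nut_mid 0.77 [ 0.4555 -0.1325  0.0669]
top wrench_seat 0.6 [0.4344 0.2126 0.0502]
top worm_mid 0.83 [0.421  0.253  0.0799]
top wrench_grip 0.96 [0.4142 0.2847 0.1029]
top nut_mid 0.53 [ 0.454  -0.1297  0.0675]
side wrench_seat 0.74 [ 0.4719 -0.127   0.0693]
side worm_mid 0.88 [0.4219 0.2514 0.0814]
side wrench_grip 0.93 [0.4142 0.2844 0.1008]
side nut_mid 0.72 [ 0.4531 -0.1318  0.0686]
top wrench_seat 0.96 [0.433  0.213  0.0505]
top worm_mid 0.68 [0.4222 0.2496 0.0803]
top wrench_grip 0.96 [0.4158 0.2833 0.1036]
top nut_mid 0.7 [ 0.4537 -0.1323  0.0653]
side wrench_seat 0.95 [0.4295 0.2138 0.0507]
side worm_mid 0.93 [0.4204 0.2494 0.0819]
side wrench_grip 0.8 [0.4177 0.2842 0.1041]
side nut_mid 0.77 [ 0.4544 -0.1329  0.0686]
```

```bash
cat >> h.py <<'E'
def go(p,R,label='',frm=None):
    """slide/twist (tool axes, m/deg) from pose frm (default: measured) to TCP pose p,R"""
    p0,R0=frm or T(); R=np.array(R)
    print(label,'slide',(R0.T@(np.array(p)-p0)).round(4).tolist(),'twist',np.degrees(Ro.from_matrix(R0.T@R).as_rotvec()).round(1).tolist())
def frame(yaw,pitch):
    """wrench axes as columns: x at yaw, rising by pitch (deg)"""
    a,b=np.radians([yaw,pitch]); x=np.array([np.cos(a)*np.cos(b),np.sin(a)*np.cos(b),np.sin(b)])
    y=np.array([-np.sin(a),np.cos(a),0]); return np.stack([x,y,np.cross(x,y)],1)
def tool(W): return np.stack([W[:,0],-W[:,1],-W[:,2]],1)
W0=frame(101.3,34.7); seat0=np.array([.431,.2135,.0512])
NUT=np.array([.4545,-.1312,.067])
E
python3 - <<'E'
from h import *
g=seat0+.09*W0[:,0]; print(g, W0[:,2])
R=tool(W0)
go(g+.1*W0[:,2],R,'above'); go(g-.015*W0[:,2],R,'grasp')
d=np.load('d.npz')
P=cloud('top',d['top']).reshape(-1,3)
for n,b in dict(blackfit=(.55,.68,-.28,-.18),white=(.57,.66,-.06,.02),low=(.33,.4,-.33,-.22)).items():
    q=P[(P[:,0]>b[0])&(P[:,0]<b[1])&(P[:,1]>b[2])&(P[:,1]<b[3])&(P[:,2]>.012)&(P[:,2]<.4)]; print(n,q.min(0),q.max(0))
E
```

```text
[0.41650136 0.28605858 0.10243516] [ 0.11154813 -0.55824385  0.82214404]
above slide [0.4737, -0.6324, 0.0467] twist [25.9, 27.9, -82.9]
grasp slide [0.4785, -0.6977, 0.1412] twist [25.9, 27.9, -82.9]
blackfit [ 0.57960443 -0.27695401  0.01203763] [ 0.67988851 -0.18022386  0.04670782]
white [ 0.60468303 -0.05061828  0.01244355] [0.65997202 0.00211873 0.04314785]
low [ 0.33650249 -0.29951885  0.01203476] [ 0.39181639 -0.22352774  0.04786425]
```

```bash
python3 -m creep '{"grip":[0.06,0.06,0.06,0.06,0.06,0.06,0.06,0.06,0.06,0.06],"slide":[[0.03,-0.05,0],[0.07,-0.1,0],[0.11,-0.16,0],[0.16,-0.22,0],[0.21,-0.28,0],[0.25,-0.34,0.01],[0.29,-0.4,0.01],[0.33,-0.45,0.02],[0.37,-0.5,0.03],[0.41,-0.55,0.04]],"twist":[[2.6,2.8,-8.3],[5.2,5.6,-16.6],[7.8,8.4,-24.9],[10.4,11.2,-33.2],[13,14,-41.5],[15.5,16.7,-49.7],[18.1,19.5,-58],[20.7,22.3,-66.3],[23.3,25.1,-74.6],[25.9,27.9,-82.9]]}'; python3 - <<'E'
from h import *
st()
g=seat0+.09*W0[:,0]; R=tool(W0)
go(g+.1*W0[:,2],R,'above'); go(g+.04*W0[:,2],R); go(g-.015*W0[:,2],R,'grasp')
E
```

```text
time_s: 4.15
position: [0.3633, 0.0731, 0.2009]
tcp_rot: [-0.23, 0.603, 0.74, 0.19]
force: [1.1, -1.9, 0.0]
grip_width: 0.0597
gripper_force: 0.0
t 4.15 p [0.3633 0.0731 0.2009] 
R [[-0.166, 0.98, -0.111], [0.805, 0.2, 0.559], [0.57, 0.003, -0.822]] 
q [-0.259  0.194 -0.484  1.189  0.537  1.027] F [ 1.15 -1.87  0.03] w 0.059706782407907215 0.0
above slide [0.1066, 0.0944, 0.0939] twist [0.0, -0.0, 0.3]
 slide [0.1065, 0.0944, 0.1539] twist [0.0, -0.0, 0.3]
grasp slide [0.1065, 0.0944, 0.2089] twist [0.0, -0.0, 0.3]
```

```bash
python3 -m creep '{"grip":[0.06,0.06,0.06,0.06,0.06,0.06,0.06,0.06,0.06,0.06],"slide":[[0.03,0.025,0.01],[0.06,0.05,0.03],[0.09,0.075,0.05],[0.1065,0.094,0.075],[0.1065,0.094,0.11],[0.1065,0.094,0.14],[0.1065,0.094,0.15],[0.1065,0.094,0.154],[0.1065,0.094,0.154],[0.1065,0.094,0.154]],"twist":[[0,0,0],[0,0,0],[0,0,0],[0,0,0],[0,0,0],[0,0,0],[0,0,0],[0,0,0],[0,0,0],[0,0,0]]}'; python3 - <<'E'
from h import *
st()
snap('top','g1.png'); snap('side','g1s.png')
a=cv2.imread('pics/g1.png')[200:320,160:320];b=cv2.imread('pics/g1s.png')[130:250,200:360]
cv2.imwrite('pics/g1c.png',np.vstack([cv2.resize(a,(400,300)),cv2.resize(b,(400,300))]))
g=seat0+.09*W0[:,0]; R=tool(W0)
go(g-.015*W0[:,2],R,'grasp')
E
```

```text
time_s: 5.4
position: [0.4213, 0.2614, 0.1356]
tcp_rot: [-0.23, 0.606, 0.738, 0.19]
force: [0.1, -1.4, -0.3]
grip_width: 0.0601
gripper_force: 0.0
t 5.4 p [0.4213 0.2614 0.1356] 
R [[-0.161, 0.981, -0.109], [0.806, 0.194, 0.559], [0.569, 0.002, -0.822]] 
q [ 0.179  0.284 -0.542  0.755  0.606  1.55 ] F [ 0.1  -1.38 -0.28] w 0.06011668489884359 0.0
grasp slide [0.0018, 0.0003, 0.0565] twist [0.1, 0.0, -0.0]
```

View pics/g1c.png

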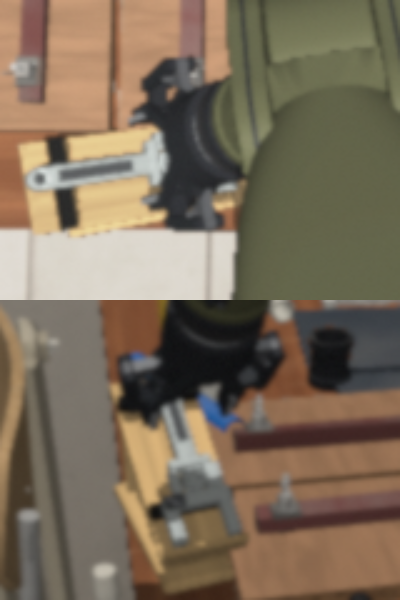

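The gripper straddles the handle symmetrically in both views. I'll go down and close.

```bash
python3 -m creep '{"grip":[0.06,0.06,0.06,0.06,0.06,0.0,0.0,0.0,0.0,0.0],"slide":[[0.002,0,0.015],[0.002,0,0.03],[0.002,0,0.045],[0.002,0,0.056],[0.002,0,0.056],[0.002,0,0.056],[0.002,0,0.056],[0.002,0,0.056],[0.002,0,0.056],[0.002,0,0.056]],"twist":[[0,0,0],[0,0,0],[0,0,0],[0,0,0],[0,0,0],[0,0,0],[0,0,0],[0,0,0],[0,0,0],[0,0,0]]}'; python3 - <<'E'
from h import *
st()
E
```

```text
time_s: 6.75
position: [0.4148, 0.2946, 0.0908]
tcp_rot: [-0.23, 0.605, 0.738, 0.19]
force: [0.8, -3.9, 5.3]
grip_width: 0.0185
gripper_force: 59.0
t 6.75 p [0.4148 0.2946 0.0908] 
R [[-0.162, 0.981, -0.109], [0.806, 0.195, 0.559], [0.569, 0.002, -0.822]] 
q [ 0.251  0.335 -0.617  0.579  0.605  1.638] F [ 0.81 -3.86  5.26] w 0.01851721266943597 59.047415256500244
```

```bash
python3 - <<'E'
from h import *
p,R=T(); print('seat in tool',R.T@(seat0-p))
W=frame(16,0); s=np.array([-.09,0,-.015])
print(W@[1,0,0])
C=NUT+W@[0,0,0]-W@[0,0.0035,0]+[0,0,.075]-tool(W)@s
print('C',C)
go(p+R@[0,0,-.09],R,'A'); go([.45,.1,.24],tool(frame(58,17)),'B'); go(C+[0,0,.03],tool(W),'C')
E
```

```text
seat in tool [-9.04929775e-02 -5.13405460e-05 -1.45439005e-02]
[0.9612617  0.27563736 0.        ]
C [ 0.54197828 -0.10975705  0.127     ]
A slide [-0.0, -0.0, -0.09] twist [0.0, 0.0, 0.0]
B slide [-0.0775, -0.0031, -0.2353] twist [-18.8, -16.9, 39.1]
C slide [-0.3087, 0.046, -0.2943] twist [-25.7, -28.1, 82.5]
```

```bash
python3 -m creep '{"grip":[0,0,0,0,0,0,0,0,0,0],"slide":[[0,0,-0.02],[0,0,-0.05],[0,0,-0.08],[-0.01,0,-0.105],[-0.022,0,-0.125],[-0.033,0,-0.145],[-0.044,0,-0.168],[-0.055,0,-0.19],[-0.066,0,-0.212],[-0.078,-0.003,-0.235]],"twist":[[0,0,0],[0,0,0],[0,0,0],[-2.7,-2.4,5.6],[-5.4,-4.8,11.2],[-8.1,-7.2,16.8],[-10.7,-9.7,22.3],[-13.4,-12.1,27.9],[-16.1,-14.5,33.5],[-18.8,-16.9,39.1]]}'; python3 - <<'E'
from h import *
st()
W=frame(16,0); s=np.array([-.09,0,-.015])
C=NUT-W@[0,0.0035,0]+[0,0,.075]-tool(W)@s
go(C+[0,0,.03],tool(W),'C')
E
```

```text
time_s: 8.0
position: [0.448, 0.099, 0.2378]
tcp_rot: [-0.072, 0.866, 0.478, 0.126]
force: [0.6, -0.2, -3.8]
grip_width: 0.0184
gripper_force: 59.2
t 8.0 p [0.448  0.099  0.2378] 
R [[0.511, 0.846, 0.15], [0.81, -0.532, 0.245], [0.287, -0.004, -0.958]] 
q [ 0.051  0.016 -0.456  0.931  0.24   2.204] F [ 0.58 -0.24 -3.79] w 0.018354265422649563 59.23692226409912
C slide [-0.1443, 0.191, 0.0403] twist [-6.3, -15.9, 41.5]
```

```bash
python3 -m creep '{"grip":[0,0,0,0,0,0,0,0,0,0],"slide":[[-0.018,0.024,0],[-0.036,0.048,0],[-0.054,0.072,0.004],[-0.072,0.096,0.01],[-0.09,0.12,0.016],[-0.108,0.143,0.023],[-0.126,0.167,0.031],[-0.144,0.191,0.04],[-0.144,0.191,0.04],[-0.144,0.191,0.04]],"twist":[[-0.8,-2,5.2],[-1.6,-4,10.4],[-2.4,-6,15.6],[-3.2,-8,20.8],[-3.9,-9.9,25.9],[-4.7,-11.9,31.1],[-5.5,-13.9,36.3],[-6.3,-15.9,41.5],[-6.3,-15.9,41.5],[-6.3,-15.9,41.5]]}'; python3 - <<'E'
from h import *
st()
p,R=T()
for i in range(2):
  for c in("top","side"):
    im,d=snap(c,c+"C.png")
    for l in("wrench_seat","worm_mid","nut_mid"):
        for x in manip.mark_of(c,l)[:1]:
            X=w(c,x['xyz']); print(c,l,round(x['p'],2),X.round(4),'tool',(R.T@(X-p)).round(4))
a=cv2.imread('pics/topC.png')[170:290,330:490];b=cv2.imread('pics/sideC.png')[200:350,260:460]
cv2.imwrite('pics/C.png',np.hstack([cv2.resize(a,(400,300)),cv2.resize(b,(400,300))]))
E
```

```text
time_s: 9.25
position: [0.5435, -0.1076, 0.1574]
tcp_rot: [-0.001, 0.99, 0.141, 0.001]
force: [0.0, 0.2, -3.8]
grip_width: 0.0189
gripper_force: 59.3
t 9.25 p [ 0.5435 -0.1076  0.1574] 
R [[0.96, 0.28, 0.001], [0.28, -0.96, 0.003], [0.002, -0.003, -1.0]] 
q [-0.197  0.35  -0.207  1.014  0.003  2.661] F [ 0.04  0.24 -3.82] w 0.018887391960343475 59.32694613933563
top wrench_seat 0.66 [ 0.4576 -0.13    0.1684] tool [-0.0887 -0.0025 -0.0111]
top worm_mid 0.72 [ 0.4962 -0.1143  0.1745] tool [-0.0473 -0.0069 -0.0171]
side wrench_seat 0.77 [ 0.4529 -0.1334  0.175 ] tool [-0.0942 -0.0006 -0.0178]
side worm_mid 0.77 [ 0.5021 -0.1142  0.1796] tool [-0.0415 -0.0054 -0.0222]
side nut_mid 0.71 [ 0.4568 -0.1319  0.0696] tool [-0.0902 -0.0007  0.0876]
top wrench_seat 0.9 [ 0.4559 -0.1292  0.1752] tool [-0.0901 -0.0039 -0.0179]
top nut_mid 0.41 [ 0.4589 -0.1308  0.0009] tool [-0.088  -0.001   0.1563]
side wrench_seat 0.75 [ 0.4536 -0.1324  0.175 ] tool [-0.0932 -0.0014 -0.0178]
side worm_mid 0.8 [ 0.5011 -0.1172  0.1758] tool [-0.0434 -0.0027 -0.0185]
side nut_mid 0.82 [ 0.4523 -0.1323  0.0706] tool [-0.0946 -0.0016  0.0866]
```

View pics/C.png

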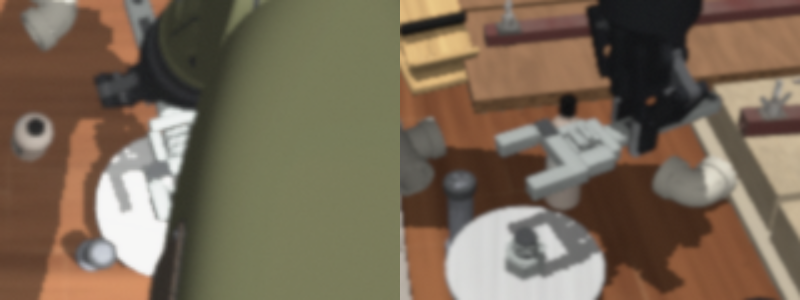

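The picture shows the jaws above the nut, wrench level and straddling it. Next I'll measure the jaw faces in the tool frame from the side depth.

```bash
python3 - <<'E'
from h import *
p,R=T()
for c in("side","top"):
    d=np.median([snap(c)[1] for _ in range(3)],0); P=(cloud(c,d).reshape(-1,3)[d.ravel()>0]-p)@R
    Q=P[(P[:,2]<-.012)&(P[:,2]>-.035)&(P[:,0]<-.02)&(P[:,0]>-.13)&(abs(P[:,1])<.06)]
    print(c,len(Q),'zmed',np.median(Q[:,2]),'xmin',np.percentile(Q[:,0],[0,2,5]))
    J=Q[(Q[:,0]<-.075)&(Q[:,2]<-.017)]
    print(np.histogram(J[:,1],bins=np.arange(-.045,.0451,.003)))
    for a in(-1,1):
        S=J[J[:,1]*a>.01]; 
        if len(S)>5: print(a,len(S),'y',np.percentile(S[:,1],[2,10,50,90,98]),'x',np.percentile(S[:,0],[2,98]),'z',np.median(S[:,2]))
E
```

```text
side 1339 zmed -0.021670360770409895 xmin [-0.10459308 -0.10382418 -0.10146772]
(array([ 0,  0,  0, 11, 22, 31, 29, 51,  0,  0,  0,  0,  0,  0,  0,  0,  0,
        0,  0,  0,  8, 27, 31, 34, 61,  0,  0,  0,  0,  0]), array([-4.50000000e-02, -4.20000000e-02, -3.90000000e-02, -3.60000000e-02,
       -3.30000000e-02, -3.00000000e-02, -2.70000000e-02, -2.40000000e-02,
       -2.10000000e-02, -1.80000000e-02, -1.50000000e-02, -1.20000000e-02,
       -9.00000000e-03, -6.00000000e-03, -3.00000000e-03,  4.16333634e-17,
        3.00000000e-03,  6.00000000e-03,  9.00000000e-03,  1.20000000e-02,
        1.50000000e-02,  1.80000000e-02,  2.10000000e-02,  2.40000000e-02,
        2.70000000e-02,  3.00000000e-02,  3.30000000e-02,  3.60000000e-02,
        3.90000000e-02,  4.20000000e-02,  4.50000000e-02]))
-1 144 y [-0.03409944 -0.032433   -0.02608522 -0.02267194 -0.02202944] x [-0.10415103 -0.07601001] z -0.021560748224714148
1 161 y [0.01762845 0.01924062 0.02529968 0.02934121 0.02987032] x [-0.10399972 -0.07575545] z -0.02155145150604665
top 476 zmed -0.020584366329810935 xmin [-0.10467755 -0.100
[... 162 characters left out ...]
[-4.50000000e-02, -4.20000000e-02, -3.90000000e-02, -3.60000000e-02,
       -3.30000000e-02, -3.00000000e-02, -2.70000000e-02, -2.40000000e-02,
       -2.10000000e-02, -1.80000000e-02, -1.50000000e-02, -1.20000000e-02,
       -9.00000000e-03, -6.00000000e-03, -3.00000000e-03,  4.16333634e-17,
        3.00000000e-03,  6.00000000e-03,  9.00000000e-03,  1.20000000e-02,
        1.50000000e-02,  1.80000000e-02,  2.10000000e-02,  2.40000000e-02,
        2.70000000e-02,  3.00000000e-02,  3.30000000e-02,  3.60000000e-02,
        3.90000000e-02,  4.20000000e-02,  4.50000000e-02]))
-1 87 y [-0.03718438 -0.03626246 -0.03160432 -0.02637936 -0.02453433] x [-0.10345184 -0.0757285 ] z -0.020203084532202622
```

```bash
cat >> h.py <<'E'
S=np.array([-.091,0,-.0145]); NUT=np.array([.455,-.131,.067]); W16=frame(16,0)
E
python3 - <<'E'
from h import *
W=W16
seat=NUT-W@[-.002,.0035,0]
for z in(.04,.002): go(seat+[0,0,z]-tool(W)@S,tool(W),z)
E
```

```text
0.04 slide [0.0003, 0.0008, 0.0658] twist [-0.0, -0.2, 0.2]
0.002 slide [0.0002, 0.0008, 0.1038] twist [-0.0, -0.2, 0.2]
```

```bash
python3 -m creep '{"grip":[0,0,0,0,0,0,0,0,0,0],"slide":[[0,0.001,0.02],[0,0.001,0.04],[0,0.001,0.055],[0,0.001,0.066],[0,0.001,0.074],[0,0.001,0.082],[0,0.001,0.09],[0,0.001,0.097],[0,0.001,0.103],[0,0.001,0.104]],"twist":[[0,-0.1,0.1],[0,-0.2,0.2],[0,-0.2,0.2],[0,-0.2,0.2],[0,-0.2,0.2],[0,-0.2,0.2],[0,-0.2,0.2],[0,-0.2,0.2],[0,-0.2,0.2],[0,-0.2,0.2]]}'; python3 - <<'E'
from h import *
st()
E
```

```text
time_s: 11.6
position: [0.5449, -0.1089, 0.0538]
tcp_rot: [-0.001, 0.99, 0.139, -0.0]
force: [-0.7, 0.6, -3.5]
grip_width: 0.0188
gripper_force: 59.3
t 11.6 p [ 0.5449 -0.1089  0.0538] 
R [[0.961, 0.276, -0.001], [0.276, -0.961, 0.001], [-0.001, -0.001, -1.0]] 
q [-0.198  0.445 -0.356  0.77   0.001  2.665] F [-0.7   0.6  -3.53] w 0.018820346891649773 59.34039115905762
```

```bash
python3 -m creep '{"grip":[0,0,0,0.05,0.05,0.05,0.05,0.05,0.05,0.05],"slide":[[0,0,0.001],[0,0,0.0015],[0,0,0.0015],[0,0,0.0015],[0,0,0.0015],[0,0,0.0015],[0,0,0.0015],[0,0,-0.02],[0,0,-0.06],[0,0,-0.1]],"twist":[[0,0,0],[0,0,0],[0,0,0],[0,0,0],[0,0,0],[0,0,0],[0,0,0],[0,0,0],[0,0,0],[0,0,0]]}'; python3 - <<'E'
from h import *
st()
for c in("side","top"):
    im,d=snap(c,c+"D.png"); P=cloud(c,d).reshape(-1,3)
    for l in("wrench_seat","worm_mid","nut_mid"):
        for x in manip.mark_of(c,l)[:1]: print(c,l,round(x['p'],2),w(c,x['xyz']).round(4))
    seat=NUT-W16@[-.002,.0035,0]; Q=(P[d.ravel()>0]-seat)@W16
    H=Q[(Q[:,0]>-.02)&(Q[:,0]<.06)&(abs(Q[:,1])<.045)&(Q[:,2]>.003)&(Q[:,2]<.012)]
    for a in(-1,1):
        J=H[(H[:,0]<.015)&(H[:,1]*a>.016)]
        if len(J)>5: print(c,a,len(J),'y',np.percentile(J[:,1],[2,98]),'x',np.percentile(J[:,0],[2,98]),'z',np.median(J[:,2]))
a=cv2.imread('pics/topD.png')[210:290,350:470];b=cv2.imread('pics/sideD.png')[260:380,270:430]
cv2.imwrite('pics/D.png',np.hstack([cv2.resize(a,(400,300)),cv2.resize(b,(400,300))]))
E
```

```text
time_s: 12.85
position: [0.545, -0.109, 0.1551]
tcp_rot: [-0.001, 0.99, 0.139, -0.0]
force: [0.9, 0.2, -0.4]
grip_width: 0.05
gripper_force: 0.0
t 12.85 p [ 0.545  -0.109   0.1551] 
R [[0.961, 0.276, -0.001], [0.276, -0.961, 0.001], [-0.001, -0.001, -1.0]] 
q [-0.198  0.355 -0.205  1.012  0.001  2.664] F [ 0.94  0.24 -0.39] w 0.04995628457156966 0.0
side wrench_seat 0.57 [ 0.4536 -0.1346  0.0697]
side worm_mid 0.96 [ 0.5019 -0.1128  0.0734]
side nut_mid 0.71 [ 0.4511 -0.1324  0.0708]
side -1 143 y [-0.0307 -0.0175] x [-0.0127  0.0146] z 0.007579417012404166
side 1 84 y [0.0191 0.035 ] x [-0.0129  0.013 ] z 0.007967741381631498
top wrench_seat 0.8 [ 0.4607 -0.1332  0.068 ]
top worm_mid 0.77 [ 0.4996 -0.1151  0.0694]
top nut_mid 0.54 [ 0.4527 -0.1318  0.0649]
top 1 94 y [0.0168 0.0373] x [-0.0127  0.0144] z 0.006485206185964244
```

View pics/D.png

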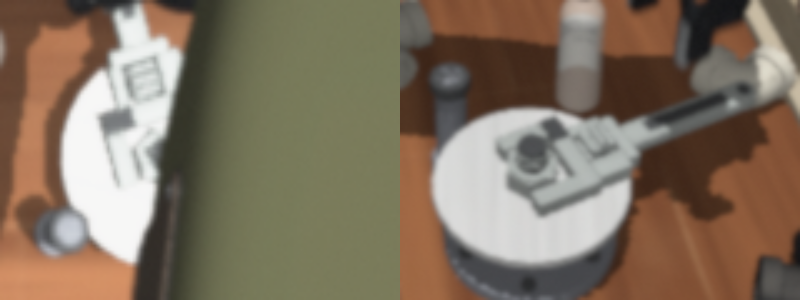

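The wrench lies flat with its jaws round the nut and the worm towards the handle. Its flutes are visible at about (145,80) in the left crop. Next is the worm: fingers shut, tool tilted 25° so the tip's edge enters a flute.

```bash
cat >> h.py <<'E'
SEAT=NUT-W16@[-.002,.0035,0]; WORM=SEAT+W16@[.046,.002,.005]
def tilt(th,W=W16):
    c,s=np.cos(np.radians(th)),np.sin(np.radians(th)); x,y,z=W.T
    return np.stack([c*x+s*z,-y,s*x-c*z],1)
def edge(ex,ez,th=25,off=-.011,W=W16):
    """TCP so that the low edge is ex along wrench x from the worm axis and ez above the worm's top"""
    R=tilt(th,W); return WORM+W@[ex,0,.0115+ez]-R@[off,0,0],R
E
python3 - <<'E'
from h import *
print(WORM,px('side',WORM+[0,0,.0115]),px('top',WORM+[0,0,.0115]))
go(*edge(.015,.03),'hi');go(*edge(.015,.01),'lo')
f=edge(.015,.01)
for e in((.015,-.003),(-.01,-.003),(-.01,.01)): go(*edge(*e),e,f)
E
```

```text
[ 0.50155402 -0.1192113   0.072     ] [348.31441724 312.71478944] [393.69298026 229.91908296]
hi slide [-0.0187, -0.0017, 0.0346] twist [-0.1, 25.2, -0.0]
lo slide [-0.0187, -0.0016, 0.0546] twist [-0.1, 25.2, -0.0]
(0.015, -0.003) slide [-0.0055, 0.0, 0.0118] twist [0.0, 0.0, 0.0]
(-0.01, -0.003) slide [-0.0282, -0.0, 0.0012] twist [0.0, 0.0, 0.0]
(-0.01, 0.01) slide [-0.0227, -0.0, -0.0106] twist [0.0, 0.0, 0.0]
```

```bash
python3 -m creep '{"grip":[0,0,0,0,0,0,0,0,0,0],"slide":[[-0.005,-0.001,0.005],[-0.01,-0.002,0.01],[-0.015,-0.003,0.018],[-0.0187,-0.004,0.028],[-0.0187,-0.004,0.035],[-0.0187,-0.004,0.042],[-0.0187,-0.004,0.048],[-0.0187,-0.004,0.0546],[-0.0187,-0.004,0.0546],[-0.0187,-0.004,0.0546]],"twist":[[0,8,0],[0,16,0],[0,25,0],[0,25.2,0],[0,25.2,0],[0,25.2,0],[0,25.2,0],[0,25.2,0],[0,25.2,0],[0,25.2,0]]}'; python3 - <<'E'
from h import *
st()
f=T()
for e in((.015,-.003),(-.01,-.003),(-.01,.01)): go(*edge(*e),e)
snap('side','E.png'); b=cv2.imread('pics/E.png')[260:360,290:420]
cv2.imwrite('pics/Ec.png',cv2.resize(b,(780,600),interpolation=cv2.INTER_CUBIC))
E
```

```text
time_s: 14.5
position: [0.5264, -0.1103, 0.0997]
tcp_rot: [-0.031, 0.966, 0.136, 0.216]
force: [-0.5, 0.6, -0.2]
grip_width: 0.0003
gripper_force: 0.0
t 14.5 p [ 0.5264 -0.1103  0.0997] 
R [[0.87, 0.276, 0.409], [0.249, -0.961, 0.118], [0.426, -0.001, -0.905]] 
q [-0.359  0.179 -0.753  0.278  0.257  2.551] F [-0.52  0.6  -0.19] w 0.0002936466364188776 0.0
(0.015, -0.003) slide [-0.0074, 0.0017, 0.0126] twist [-0.0, -0.2, -0.0]
(-0.01, -0.003) slide [-0.0301, 0.0017, 0.002] twist [-0.0, -0.2, -0.0]
(-0.01, 0.01) slide [-0.0245, 0.0017, -0.0098] twist [-0.0, -0.2, -0.0]
```

View pics/Ec.png

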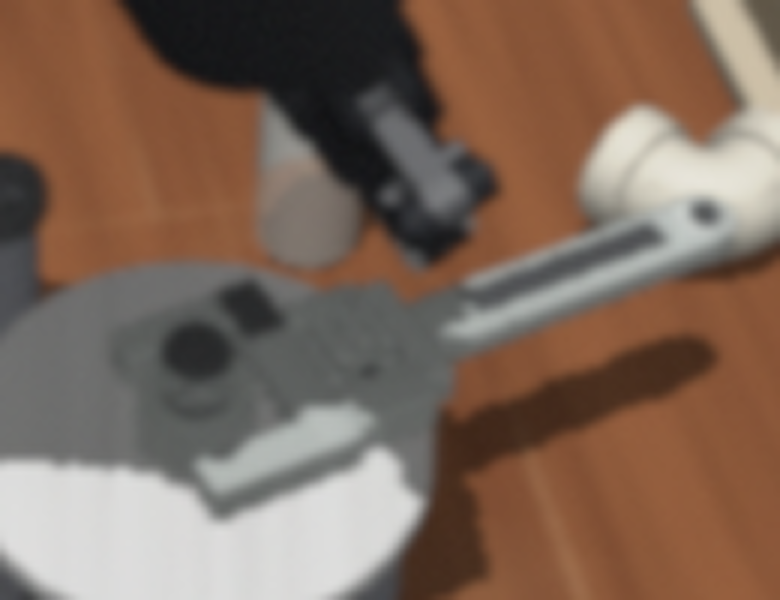

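The tip hovers just behind and above the worm (low corner at crop (425,265), worm about (345,330)). First stroke, with readings.

```bash
python3 -m creep '{"grip":[0,0,0,0,0,0,0,0,0,0],"slide":[[-0.007,0,0.006],[-0.0074,0,0.0126],[-0.012,0,0.0105],[-0.0165,0,0.0084],[-0.021,0,0.0063],[-0.0255,0,0.0042],[-0.03,0,0.002],[-0.03,0,0.002],[-0.026,0,-0.008],[-0.0245,0,-0.01]],"twist":[[0,0,0],[0,0,0],[0,0,0],[0,0,0],[0,0,0],[0,0,0],[0,0,0],[0,0,0],[0,0,0],[0,0,0]]}'; python3 - <<'E'
from h import *
st()
E
cat > jaw.py <<'E'
from h import *
def jaw(c="side",yaw=16,n=2):
    d=np.median([snap(c)[1] for _ in range(n)],0); P=cloud(c,d).reshape(-1,3); W=frame(yaw,0); Q=(P[d.ravel()>0]-NUT)@W
    H=Q[(Q[:,0]>-.02)&(Q[:,0]<.015)&(abs(Q[:,1])<.045)&(Q[:,2]>.004)&(Q[:,2]<.0115)]
    for a in(-1,1):
        J=H[H[:,1]*a>.015]
        if len(J)>5: print(c,a,len(J),'y',np.percentile(J[:,1],[2,50,98]),'x',np.percentile(J[:,0],[2,98]))
if __name__=="__main__": jaw()
E
python3 jaw.py
```

```text
time_s: 15.8
position: [0.5015, -0.1179, 0.0993]
tcp_rot: [-0.03, 0.966, 0.136, 0.217]
force: [0.3, -0.8, -0.1]
grip_width: -0.0001
gripper_force: 0.0
t 15.8 p [ 0.5015 -0.1179  0.0993] 
R [[0.869, 0.276, 0.41], [0.249, -0.961, 0.118], [0.427, 0.0, -0.904]] 
q [-0.398  0.148 -0.794  0.275  0.271  2.513] F [ 0.26 -0.78 -0.09] w -0.00013866447184511467 0.0
side -1 158 y [-0.03370576 -0.02623741 -0.01550756] x [-0.01054677  0.01405488]
side 1 76 y [0.01827704 0.0253547  0.03046595] x [-0.01108147  0.01404137]
```

```bash
python3 -m creep '{"grip":[0,0,0,0,0,0,0,0,0,0],"slide":[[0.0115,0,0.005],[0.0225,0,0.0105],[0.02,0,0.0165],[0.017,0,0.0233],[0.015,0,0.0224],[0.013,0,0.0215],[0.011,0,0.0206],[0.009,0,0.0197],[0.007,0,0.0188],[0.005,0,0.0178]],"twist":[[0,0,0],[0,0,0],[0,0,0],[0,0,0],[0,0,0],[0,0,0],[0,0,0],[0,0,0],[0,0,0],[0,0,0]]}'; python3 - <<'E'
from h import *
st()
f=T()
for e in((-.012,-.004),(-.012,.008),(.013,.008),(.013,-.004)): go(*edge(*e),e)
E
python3 jaw.py
```

```text
time_s: 17.15
position: [0.5127, -0.1143, 0.0847]
tcp_rot: [-0.031, 0.966, 0.136, 0.217]
force: [0.6, 1.9, 1.0]
grip_width: 0.0006
gripper_force: 0.9
t 17.15 p [ 0.5127 -0.1143  0.0847] 
R [[0.869, 0.276, 0.41], [0.249, -0.961, 0.118], [0.427, -0.001, -0.904]] 
q [-0.38   0.185 -0.799  0.229  0.265  2.53 ] F [0.57 1.85 0.97] w 0.0005653822032934551 0.9372187033295631
(-0.012, -0.004) slide [-0.013, 0.0017, -0.0056] twist [-0.0, -0.3, 0.0]
(-0.012, 0.008) slide [-0.0079, 0.0016, -0.0164] twist [-0.0, -0.3, 0.0]
(0.013, 0.008) slide [0.0147, 0.0017, -0.0057] twist [-0.0, -0.3, 0.0]
(0.013, -0.004) slide [0.0096, 0.0017, 0.0051] twist [-0.0, -0.3, 0.0]
side -1 161 y [-0.03382298 -0.0260508  -0.01567553] x [-0.01062821  0.01383194]
side 1 75 y [0.0185798  0.02524726 0.03030607] x [-0.01106113  0.01356218]
```

```bash
python3 -m creep '{"grip":[0,0,0,0,0,0,0,0,0,0],"slide":[[-0.001,0,-0.0004],[-0.002,0,-0.0008],[-0.003,0,-0.0012],[-0.004,0,-0.0016],[-0.005,0,-0.002],[-0.006,0,-0.0024],[-0.007,0,-0.003],[-0.007,0,-0.003],[-0.007,0,-0.003],[-0.007,0,-0.003]],"twist":[[0,0,0],[0,0,0],[0,0,0],[0,0,0],[0,0,0],[0,0,0],[0,0,0],[0,0,0],[0,0,0],[0,0,0]]}'; python3 - <<'E'
from h import *
st()
for e in((-.012,-.004),(-.012,.008),(.013,.008),(.013,-.006)): go(*edge(*e),e)
E
python3 jaw.py
```

```text
time_s: 18.5
position: [0.5061, -0.1169, 0.0849]
tcp_rot: [-0.03, 0.966, 0.136, 0.217]
force: [3.1, 0.4, 7.0]
grip_width: -0.0001
gripper_force: 3.5
t 18.5 p [ 0.5061 -0.1169  0.0849] 
R [[0.869, 0.276, 0.411], [0.249, -0.961, 0.117], [0.427, 0.001, -0.904]] 
q [-0.391  0.177 -0.81   0.228  0.268  2.519] F [3.1  0.43 6.99] w -9.646360670639326e-05 3.4967849403619766
(-0.012, -0.004) slide [-0.0067, 0.001, -0.0023] twist [0.0, -0.3, 0.0]
(-0.012, 0.008) slide [-0.0015, 0.001, -0.0132] twist [0.0, -0.3, 0.0]
(0.013, 0.008) slide [0.0211, 0.001, -0.0025] twist [0.0, -0.3, 0.0]
(0.013, -0.006) slide [0.0151, 0.001, 0.0102] twist [0.0, -0.3, 0.0]
side -1 164 y [-0.0337269  -0.02638789 -0.01525781] x [-0.01094403  0.01359583]
side 1 71 y [0.01728201 0.02479867 0.02948323] x [-0.0111288   0.01374162]
```

```bash
python3 -m creep '{"grip":[0,0,0,0,0,0,0,0,0,0],"slide":[[-0.0035,0,-0.0012],[-0.0067,0,-0.0023],[-0.0015,0,-0.013],[0.01,0,-0.008],[0.021,0,-0.0025],[0.0156,0,0.0093],[0.01,0,0.0067],[0.0043,0,0.004],[-0.0014,0,0.0014],[-0.007,0,-0.0013]],"twist":[[0,0,0],[0,0,0],[0,0,0],[0,0,0],[0,0,0],[0,0,0],[0,0,0],[0,0,0],[0,0,0],[0,0,0]]}'; python3 - <<'E'
from h import *
st()
for e in((-.012,-.005),(-.012,.008),(.013,.008),(.013,-.005)): go(*edge(*e),e)
E
python3 jaw.py
```

```text
time_s: 19.85
position: [0.5011, -0.1188, 0.0846]
tcp_rot: [-0.03, 0.966, 0.136, 0.219]
force: [4.6, 1.0, 4.6]
grip_width: -0.0001
gripper_force: 2.8
t 19.85 p [ 0.5011 -0.1188  0.0846] 
R [[0.867, 0.277, 0.415], [0.25, -0.961, 0.118], [0.431, 0.002, -0.902]] 
q [-0.402  0.171 -0.822  0.222  0.274  2.509] F [4.56 1.   4.62] w -7.710425383432819e-05 2.7610449492931366
(-0.012, -0.005) slide [-0.0021, 0.0005, 0.0006] twist [0.1, -0.5, 0.1]
(-0.012, 0.008) slide [0.0035, 0.0005, -0.0111] twist [0.1, -0.5, 0.1]
(0.013, 0.008) slide [0.026, 0.0005, -0.0003] twist [0.1, -0.5, 0.1]
(0.013, -0.005) slide [0.0204, 0.0005, 0.0114] twist [0.1, -0.5, 0.1]
side -1 177 y [-0.03387017 -0.02690054 -0.01530143] x [-0.01414091  0.01353647]
side 1 70 y [0.01537913 0.02191163 0.02714402] x [-0.01506757  0.01181195]
```

```bash
python3 -m creep '{"grip":[0,0,0,0,0,0,0,0,0,0],"slide":[[-0.004,0,-0.001],[-0.005,0,-0.003],[0.002,0,-0.012],[0.013,0,-0.007],[0.0242,0,-0.0012],[0.0186,0,0.0105],[0.0125,0,0.0077],[0.0064,0,0.0048],[0.0003,0,0.002],[-0.0058,0,-0.0009]],"twist":[[0,0,0],[0,0,0],[0,0,0],[0,0,0],[0,0,0],[0,0,0],[0,0,0],[0,0,0],[0,0,0],[0,0,0]]}'; python3 - <<'E'
from h import *
st()
for e in((-.016,-.005),(-.016,.008),(.009,.008),(.009,-.005)): go(*edge(*e),e)
E
python3 jaw.py
```

```text
time_s: 21.2
position: [0.4983, -0.1206, 0.0842]
tcp_rot: [-0.03, 0.965, 0.137, 0.221]
force: [4.2, 0.1, 6.3]
grip_width: -0.0001
gripper_force: 3.2
t 21.2 p [ 0.4983 -0.1206  0.0842] 
R [[0.865, 0.278, 0.418], [0.251, -0.961, 0.118], [0.435, 0.003, -0.901]] 
q [-0.41   0.168 -0.83   0.215  0.279  2.5  ] F [4.17 0.06 6.27] w -0.0001271953958022042 3.234988935291767
(-0.016, -0.005) slide [-0.0027, -0.0004, -0.0001] twist [0.1, -0.8, 0.2]
(-0.016, 0.008) slide [0.0029, -0.0004, -0.0118] twist [0.1, -0.8, 0.2]
(0.009, 0.008) slide [0.0254, -0.0003, -0.0009] twist [0.1, -0.8, 0.2]
(0.009, -0.005) slide [0.0198, -0.0004, 0.0108] twist [0.1, -0.8, 0.2]
side -1 182 y [-0.03242367 -0.02560307 -0.01564333] x [-0.01499135  0.01433389]
side 1 65 y [0.01528476 0.02223735 0.02698353] x [-0.01423763  0.01275327]
```

```bash
python3 -m creep '{"grip":[0,0,0,0,0,0,0,0,0,0],"slide":[[-0.003,0,-0.001],[-0.005,0,-0.003],[0.002,0,-0.012],[0.013,0,-0.007],[0.0242,0,-0.0012],[0.0186,0,0.0105],[0.0125,0,0.0077],[0.0064,0,0.0048],[0.0003,0,0.002],[-0.0058,0,-0.0009]],"twist":[[0,0,0],[0,0,0],[0,0,0],[0,0,0],[0,0,0],[0,0,0],[0,0,0],[0,0,0],[0,0,0],[0,0,0]]}'; python3 - <<'E'
from h import *
st()
for e in((-.016,-.005),(-.016,.008),(.009,.008),(.009,-.005)): go(*edge(*e),e)
E
python3 jaw.py
```

```text
time_s: 22.55
position: [0.4941, -0.1224, 0.0829]
tcp_rot: [-0.029, 0.965, 0.137, 0.221]
force: [1.3, -0.4, 0.3]
grip_width: 0.0004
gripper_force: 0.0
t 22.55 p [ 0.4941 -0.1224  0.0829] 
R [[0.864, 0.278, 0.419], [0.252, -0.961, 0.117], [0.435, 0.005, -0.9]] 
q [-0.418  0.165 -0.839  0.209  0.281  2.492] F [ 1.33 -0.39  0.28] w 0.00035813579593375216 0.003942463954444975
(-0.016, -0.005) slide [0.0019, -0.0011, 0.0007] twist [0.2, -0.8, 0.2]
(-0.016, 0.008) slide [0.0076, -0.001, -0.011] twist [0.2, -0.8, 0.2]
(0.009, 0.008) slide [0.0301, -0.0009, -0.0001] twist [0.2, -0.8, 0.2]
(0.009, -0.005) slide [0.0244, -0.001, 0.0116] twist [0.2, -0.8, 0.2]
side -1 178 y [-0.03109459 -0.02457368 -0.01519937] x [-0.01562635  0.01424879]
side 1 62 y [0.01562114 0.02227913 0.02733681] x [-0.01375309  0.01280574]
```

```bash
python3 -m creep '{"grip":[0,0,0,0,0,0,0,0,0,0],"slide":[[0.004,0,-0.011],[0.016,0,-0.006],[0.0283,0,-0.001],[0.0227,0,0.0108],[0.0182,0,0.0087],[0.0137,0,0.0066],[0.0105,0,0.0051],[0.0075,0,0.0037],[0.0055,0,0.0028],[0.0045,0,0.0023]],"twist":[[0,0,0],[0,0,0],[0,0,0],[0,0,0],[0,0,0],[0,0,0],[0,0,0],[0,0,0],[0,0,0],[0,0,0]]}'; python3 - <<'E'
from h import *
st()
for e in((-.016,-.005),(-.016,.008),(.009,.008),(.009,-.005)): go(*edge(*e),e)
E
python3 jaw.py
```

```text
time_s: 23.9
position: [0.5039, -0.121, 0.0857]
tcp_rot: [-0.029, 0.964, 0.138, 0.226]
force: [9.2, 3.2, 13.1]
grip_width: -0.0001
gripper_force: 7.8
t 23.9 p [ 0.5039 -0.121   0.0857] 
R [[0.859, 0.28, 0.428], [0.254, -0.96, 0.119], [0.444, 0.007, -0.896]] 
q [-0.409  0.171 -0.828  0.204  0.283  2.5  ] F [ 9.16  3.24 13.13] w -7.053920321961466e-05 7.7887024730443954
(-0.016, -0.005) slide [-0.0081, -0.0024, -0.0012] twist [0.2, -1.4, 0.4]
(-0.016, 0.008) slide [-0.0023, -0.0023, -0.0129] twist [0.2, -1.4, 0.4]
(0.009, 0.008) slide [0.0201, -0.0022, -0.0018] twist [0.2, -1.4, 0.4]
(0.009, -0.005) slide [0.0143, -0.0023, 0.0099] twist [0.2, -1.4, 0.4]
side -1 172 y [-0.0308217  -0.0243076  -0.01547837] x [-0.01616629  0.01433087]
side 1 61 y [0.01560327 0.02231523 0.02691139] x [-0.01333276  0.0140043 ]
```

The last stroke was blocked at about 10 N and the jaw span now measures 58 mm, so the jaw is snug. I'll lift, untilt and move to the counter-clockwise side of the handle.

```bash
python3 - <<'E'
from h import *
p,R=T(); W=frame(14,0)
go(p+[0,0,.07],R,'up')
t=NUT+W@[.13,.04,0]; t[2]=.15; print(t)
go(t,tool(W),'side')
E
```

```text
up slide [0.0311, 0.0005, -0.0627] twist [0.0, 0.0, 0.0]
[ 0.57146157 -0.06073832  0.15      ]
side slide [0.1019, -0.0385, -0.0216] twist [-0.1, -26.4, 2.3]
```

```bash
python3 -m creep '{"grip":[0,0,0,0,0,0,0,0,0,0],"slide":[[0.01,0,-0.02],[0.02,0,-0.04],[0.031,0,-0.063],[0.045,-0.008,-0.055],[0.06,-0.016,-0.047],[0.075,-0.024,-0.038],[0.09,-0.032,-0.03],[0.102,-0.0385,-0.0216],[0.102,-0.0385,-0.0216],[0.102,-0.0385,-0.0216]],"twist":[[0,0,0],[0,0,0],[0,0,0],[0,-5.3,0.5],[0,-10.6,0.9],[0,-15.9,1.4],[0,-21.2,1.9],[0,-26.4,2.3],[0,-26.4,2.3],[0,-26.4,2.3]]}'; cat > yaw.py <<'E'
from h import *
def hand(c="side",n=2,save=None):
    """handle centre line from depth: yaw (deg), passing offset from nut"""
    d=np.median([snap(c,save)[1] for _ in range(n)],0); P=cloud(c,d).reshape(-1,3)[d.ravel()>0]-NUT; r=np.hypot(P[:,0],P[:,1])
    H=P[(r>.085)&(r<.175)&(P[:,0]>0)&(abs(P[:,2]-.006)<.006)&(abs(np.degrees(np.arctan2(P[:,1],P[:,0])))<28)]
    if len(H)<30: print(c,'few',len(H)); return
    for _ in range(3):
        m=H.mean(0)[:2]; v=np.linalg.svd(H[:,:2]-m,full_matrices=False)[2][0]; v*=np.sign(v[0]); n_=np.array([-v[1],v[0]])
        k=abs((H[:,:2]-m)@n_)<.013; H=H[k]
    print(c,len(H),'yaw',np.degrees(np.arctan2(v[1],v[0])).round(2),'bearing',np.degrees(np.arctan2(m[1],m[0])).round(2),'offset',(m@n_).round(4),'z',np.median(H[:,2]).round(4))
if __name__=="__main__": hand(); hand("top")
E
python3 - <<'E'
from h import *
import yaw,jaw
st(); yaw.hand('side',2,'F.png'); yaw.hand('top'); jaw.jaw(yaw=14)
print(manip.mark_of('side','spray_mid')[:1] and w('side',manip.mark_of('side','spray_mid')[0]['xyz']))
b=cv2.imread('pics/F.png')[240:390,270:470]
cv2.imwrite('pics/Fc.png',cv2.resize(b,(800,600),interpolation=cv2.INTER_CUBIC))
for y in(.036,):
    W=frame(14,0); t=NUT+W@[.13,y,0]; t[2]=.062; go(t,tool(W),y)
E
```

```text
time_s: 25.25
position: [0.5613, -0.0598, 0.1407]
tcp_rot: [-0.003, 0.993, 0.12, -0.012]
force: [-0.1, -0.5, -0.1]
grip_width: -0.0001
gripper_force: 0.0
t 25.25 p [ 0.5613 -0.0598  0.1407] 
R [[0.971, 0.239, -0.024], [0.239, -0.971, 0.004], [-0.022, -0.009, -1.0]] 
q [-0.107  0.396 -0.181  1.018  0.001  2.794] F [-0.08 -0.47 -0.1 ] w -0.00012573759268965628 0.0
side 489 yaw 13.39 bearing 11.06 offset -0.0052 z 0.0069
top few 0
side -1 171 y [-0.0309 -0.0242 -0.0153] x [-0.0151  0.0138]
side 1 64 y [0.0153 0.0221 0.027 ] x [-0.0143  0.014 ]
[ 0.523  -0.0062  0.0668]
0.036 slide [0.0113, 0.0073, 0.08] twist [-0.5, 1.2, -0.3]
```

View pics/Fc.png

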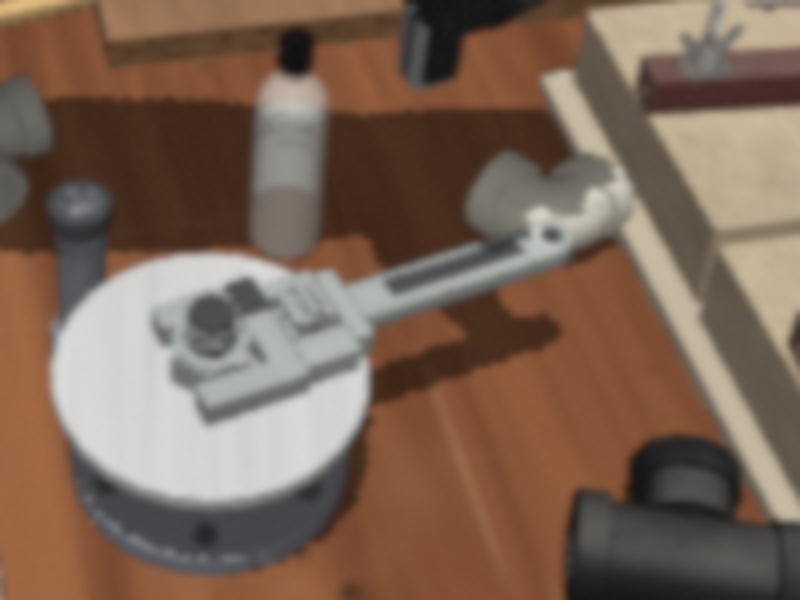

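```bash
cat >> h.py <<'E'
def push(phi,z=.062,r=(.13,.04)):
    W=frame(phi,0); t=NUT+W@[r[0],r[1],0]; t[2]=z; return t,tool(W)
E
python3 - <<'E'
from h import *
for a,z in((13.4,.1),(13.4,.062),(11.4,.062),(9.4,.062),(7.4,.062),(5.4,.062)): go(*push(a,z),a)
E
```

```text
13.4 slide [0.0109, 0.0044, 0.042] twist [-0.5, 1.2, 0.3]
13.4 slide [0.0117, 0.0047, 0.08] twist [-0.5, 1.2, 0.3]
11.4 slide [0.013, 0.0093, 0.0799] twist [-0.5, 1.2, 2.3]
9.4 slide [0.0141, 0.0139, 0.0799] twist [-0.5, 1.2, 4.3]
7.4 slide [0.0151, 0.0185, 0.0798] twist [-0.4, 1.2, 6.3]
5.4 slide [0.0159, 0.0232, 0.0797] twist [-0.4, 1.2, 8.3]
```

```bash
python3 -m creep '{"grip":[0,0,0,0,0,0,0,0,0,0],"slide":[[0.006,0.002,0.02],[0.011,0.0044,0.042],[0.0115,0.0047,0.06],[0.0117,0.0047,0.074],[0.0117,0.0047,0.08],[0.013,0.0093,0.08],[0.0141,0.0139,0.08],[0.0151,0.0185,0.08],[0.0159,0.0232,0.08],[0.0159,0.0232,0.08]],"twist":[[-0.3,0.6,0.2],[-0.5,1.2,0.3],[-0.5,1.2,0.3],[-0.5,1.2,0.3],[-0.5,1.2,0.3],[-0.5,1.2,2.3],[-0.5,1.2,4.3],[-0.5,1.2,6.3],[-0.5,1.2,8.3],[-0.5,1.2,8.3]]}'; python3 - <<'E'
from h import *
import yaw
st(); yaw.hand()
for a in(3.4,1.4,-.6,-2.6,-4.6,-6.6,-8.6,-10.6,-12.6): go(*push(a),a)
E
```

```text
time_s: 26.9
position: [0.5812, -0.0789, 0.0614]
tcp_rot: [0.001, 0.999, 0.047, -0.0]
force: [0.3, -1.2, 0.1]
grip_width: -0.0
gripper_force: 0.0
t 26.9 p [ 0.5812 -0.0789  0.0614] 
R [[0.996, 0.095, -0.0], [0.095, -0.996, -0.001], [-0.0, 0.001, -1.0]] 
q [-0.134  0.481 -0.267  0.822 -0.001  2.913] F [ 0.27 -1.2   0.09] w -1.3447892430359147e-05 0.006894873972669302
side 495 yaw 13.08 bearing 10.97 offset -0.0047 z 0.0069
3.4 slide [0.001, 0.0048, -0.0007] twist [0.1, 0.0, 2.1]
1.4 slide [0.0021, 0.0094, -0.0007] twist [0.1, 0.0, 4.1]
-0.6 slide [0.0031, 0.0141, -0.0007] twist [0.1, 0.0, 6.1]
-2.6 slide [0.004, 0.0188, -0.0007] twist [0.1, 0.0, 8.1]
-4.6 slide [0.0046, 0.0235, -0.0007] twist [0.1, 0.0, 10.1]
-6.6 slide [0.0051, 0.0282, -0.0007] twist [0.1, 0.0, 12.1]
-8.6 slide [0.0055, 0.0329, -0.0007] twist [0.1, 0.0, 14.1]
-10.6 slide [0.0056, 0.0377, -0.0007] twist [0.1, 0.0, 16.1]
-12.6 slide [0.0056, 0.0424, -0.0006] twist [0.1, 0.0, 18.1]
```

```bash
python3 -m creep '{"grip":[0,0,0,0,0,0,0,0,0,0],"slide":[[0.001,0.0048,-0.0007],[0.002,0.0094,-0.0007],[0.003,0.014,-0.0007],[0.004,0.0188,-0.0007],[0.0046,0.0235,-0.0007],[0.005,0.0265,-0.0007],[0.0052,0.0295,-0.0007],[0.0055,0.033,-0.0007],[0.0055,0.033,-0.0007],[0.0055,0.033,-0.0007]],"twist":[[0,0,0],[0,0,0],[0,0,0],[0,0,0],[0,0,0],[0,0,0],[0,0,0],[0,0,0],[0,0,0],[0,0,0]]}'; python3 - <<'E'
from h import *
import yaw,jaw
st(); yaw.hand(); jaw.jaw(yaw=-2)
for a in(-10.6,-12.6,-14.6,-16.6,-18.6): go(*push(a),a)
E
```

```text
time_s: 28.25
position: [0.5902, -0.1113, 0.0622]
tcp_rot: [0.001, 0.999, 0.048, 0.0]
force: [-0.7, 0.4, 0.5]
grip_width: -0.0
gripper_force: 0.4
t 28.25 p [ 0.5902 -0.1113  0.0622] 
R [[0.995, 0.095, 0.001], [0.095, -0.995, -0.002], [0.0, 0.002, -1.0]] 
q [-0.185  0.501 -0.23   0.839 -0.002  2.861] F [-0.69  0.4   0.5 ] w -2.6649883403573063e-05 0.4154134648524632
side 561 yaw -0.2 bearing -2.75 offset -0.0057 z 0.0068
side -1 165 y [-0.0303 -0.0239 -0.0152] x [-0.0136  0.0145]
side 1 48 y [0.0157 0.0225 0.0272] x [-0.0145  0.0146]
-10.6 slide [-0.0005, 0.0044, 0.0002] twist [0.1, -0.0, 16.1]
-12.6 slide [-0.0005, 0.0092, 0.0003] twist [0.1, -0.0, 18.1]
-14.6 slide [-0.0006, 0.0139, 0.0003] twist [0.1, -0.0, 20.1]
-16.6 slide [-0.0009, 0.0187, 0.0003] twist [0.1, -0.0, 22.1]
-18.6 slide [-0.0014, 0.0234, 0.0003] twist [0.1, -0.0, 24.1]
```

```bash
python3 -m creep '{"grip":[0,0,0,0,0,0,0,0,0,0],"slide":[[-0.0003,0.003,0],[-0.0005,0.006,0],[-0.0005,0.009,0],[-0.0006,0.012,0],[-0.0006,0.0145,0],[-0.0008,0.0165,0],[-0.0009,0.0175,0],[-0.0009,0.0185,0],[-0.0009,0.0185,0],[-0.0009,0.0185,0]],"twist":[[0,0,0],[0,0,0],[0,0,0],[0,0,0],[0,0,0],[0,0,0],[0,0,0],[0,0,0],[0,0,0],[0,0,0]]}'; python3 - <<'E'
from h import *
import yaw,jaw
st(); yaw.hand(); jaw.jaw(yaw=-9)
for a in(-18.6,-19.6,-20.6): go(*push(a),a)
E
```

```text
time_s: 29.7
position: [0.5902, -0.1293, 0.062]
tcp_rot: [0.001, 0.999, 0.048, -0.001]
force: [-0.6, 2.9, 1.1]
grip_width: 0.0002
gripper_force: 1.6
t 29.7 p [ 0.5902 -0.1293  0.062 ] 
R [[0.995, 0.096, -0.001], [0.096, -0.995, -0.001], [-0.001, 0.001, -1.0]] 
q [-0.215  0.507 -0.218  0.846 -0.002  2.831] F [-0.64  2.87  1.05] w 0.00018425308732671533 1.578689095331356
side 599 yaw -8.2 bearing -10.5 offset -0.0052 z 0.0068
side -1 168 y [-0.0305 -0.0247 -0.0155] x [-0.0139  0.0146]
side 1 47 y [0.0153 0.0236 0.0276] x [-0.0145  0.0141]
-18.6 slide [0.0003, 0.0053, -0.0001] twist [0.1, 0.1, 24.1]
-19.6 slide [-0.0, 0.0077, -0.0001] twist [0.1, 0.1, 25.1]
-20.6 slide [-0.0004, 0.01, -0.0001] twist [0.1, 0.1, 26.1]
```

```bash
python3 -m creep '{"grip":[0,0,0,0,0,0,0,0,0,0],"slide":[[0,0.0003,0],[0,0.0006,0],[0,0.0009,0],[0,0.0012,0],[0,0.0015,0],[0,0.002,0],[0,0.002,0],[0,0.002,0],[0,0.002,0],[0,0.002,0]],"twist":[[0,0,0],[0,0,0],[0,0,0],[0,0,0],[0,0,0],[0,0,0],[0,0,0],[0,0,0],[0,0,0],[0,0,0]]}'; python3 - <<'E'
from h import *
import yaw,jaw
F=[]
for c in range(4): F.append(manip.sense()['force']); snap('side')
print(np.mean(F,0)); st(); yaw.hand('side',3); jaw.jaw(yaw=-9)
E
```

```text
time_s: 31.15
position: [0.5908, -0.1315, 0.0621]
tcp_rot: [0.001, 0.999, 0.048, -0.0]
force: [-2.0, 2.8, -0.1]
grip_width: -0.0002
gripper_force: 1.0
[-1.54248808  2.31295316  0.42407791]
t 31.35 p [ 0.5908 -0.1315  0.0621] 
R [[0.995, 0.096, -0.0], [0.096, -0.995, -0.002], [-0.0, 0.002, -1.0]] 
q [-0.218  0.508 -0.216  0.846 -0.002  2.828] F [-1.29  1.12  0.38] w -0.00021175555736296082 0.9530430196900852
side 618 yaw -9.51 bearing -11.31 offset -0.004 z 0.0068
side -1 169 y [-0.0305 -0.0241 -0.0152] x [-0.0139  0.0147]
side 1 48 y [0.0154 0.0235 0.0283] x [-0.013   0.0141]
```

```bash
python3 -m creep '{"grip":[0,0,0,0,0,0,0,0,0,0],"slide":[[0,0.0003,0],[0,0.0006,0],[0,0.0009,0],[0,0.0012,0],[0,0.0015,0],[0,0.002,0],[0,0.002,0],[0,0.002,0],[0,0.002,0],[0,0.002,0]],"twist":[[0,0,0],[0,0,0],[0,0,0],[0,0,0],[0,0,0],[0,0,0],[0,0,0],[0,0,0],[0,0,0],[0,0,0]]}'; python3 - <<'E'
from h import *
import yaw,jaw
F=[]
for c in range(6): F.append(manip.sense()['force']+[manip.sense()['gripper_force']] if isinstance(manip.sense()['force'],list) else list(manip.sense()['force'])+[manip.sense()['gripper_force']]); snap('side')
print(np.mean(F,0),np.std(F,0)); st(); yaw.hand('side',3); jaw.jaw(yaw=-10,n=3)
E
```

```text
time_s: 32.85
position: [0.5909, -0.1334, 0.062]
tcp_rot: [0.001, 0.999, 0.048, -0.0]
force: [-2.2, 3.5, 0.3]
grip_width: -0.0004
gripper_force: 1.3
[-1.69288567  3.08921512  0.561249    1.28742394] [0.35845518 0.25383516 0.72952029 0.00642037]
t 33.15 p [ 0.5909 -0.1334  0.062 ] 
R [[0.995, 0.096, -0.0], [0.096, -0.995, -0.001], [-0.001, 0.001, -1.0]] 
q [-0.221  0.509 -0.214  0.847 -0.001  2.825] F [-1.35  3.56 -0.32] w 0.0001051508562865192 1.2751182488864288
side 608 yaw -9.93 bearing -12.18 offset -0.0051 z 0.0069
side -1 162 y [-0.0305 -0.0245 -0.0153] x [-0.0135  0.0136]
side 1 49 y [0.0158 0.0235 0.028 ] x [-0.0133  0.0137]
```

The force has risen to about 3.3 N (0.75 N while the nut turned freely), so the nut is on its stop and the jaw span is still about 58.5 mm. I'll back off, lift clear and check.

```bash
python3 -m creep '{"grip":[0,0,0,0,0,0,0,0,0,0],"slide":[[0,-0.005,0],[0,-0.012,0],[0,-0.018,-0.01],[0,-0.02,-0.04],[0,-0.02,-0.08],[0,-0.02,-0.12],[0,-0.02,-0.15],[0,-0.02,-0.15],[0,-0.02,-0.15],[0,-0.02,-0.15]],"twist":[[0,0,0],[0,0,0],[0,0,0],[0,0,0],[0,0,0],[0,0,0],[0,0,0],[0,0,0],[0,0,0],[0,0,0]]}'; python3 - <<'E'
from h import *
import yaw,jaw
st(); yaw.hand('side',3,'Z.png'); jaw.jaw(yaw=-9,n=3)
for l in('spray_mid','tape_mid','nut_mid','nut_corner','wrench_seat'):
    for x in manip.mark_of('side',l)[:2]: print(l,round(x['p'],2),w('side',x['xyz']).round(4))
b=cv2.imread('pics/Z.png')[285:375,285:405]; print(px('side',NUT))
cv2.imwrite('pics/Zc.png',cv2.resize(b,(800,600),interpolation=cv2.INTER_CUBIC))
E
```

```text
time_s: 34.7
position: [0.588, -0.113, 0.2106]
tcp_rot: [0.0, 0.999, 0.048, -0.002]
force: [-0.0, 0.0, 0.8]
grip_width: -0.0001
gripper_force: 0.0
t 34.7 p [ 0.588  -0.113   0.2106] 
R [[0.995, 0.096, -0.003], [0.096, -0.995, -0.001], [-0.003, 0.001, -1.0]] 
q [-0.189  0.398  0.012  1.188 -0.002  2.857] F [-0.03  0.04  0.76] w -5.972429292897796e-05 0.0
side 600 yaw -10.04 bearing -12.23 offset -0.0049 z 0.0069
side -1 169 y [-0.0309 -0.0247 -0.0155] x [-0.0139  0.0147]
side 1 48 y [0.0161 0.0235 0.0279] x [-0.013   0.0141]
spray_mid 0.92 [ 0.519  -0.0075  0.0655]
tape_mid 0.71 [ 0.4714 -0.2699  0.0147]
tape_mid 0.18 [ 0.4546 -0.1329 -0.0035]
nut_mid 0.44 [ 0.456  -0.1318  0.0677]
nut_corner 0.64 [ 0.4711 -0.1327  0.073 ]
wrench_seat 0.6 [ 0.4487 -0.1321  0.0695]
[322.0469 328.4469]
```

View pics/Zc.png

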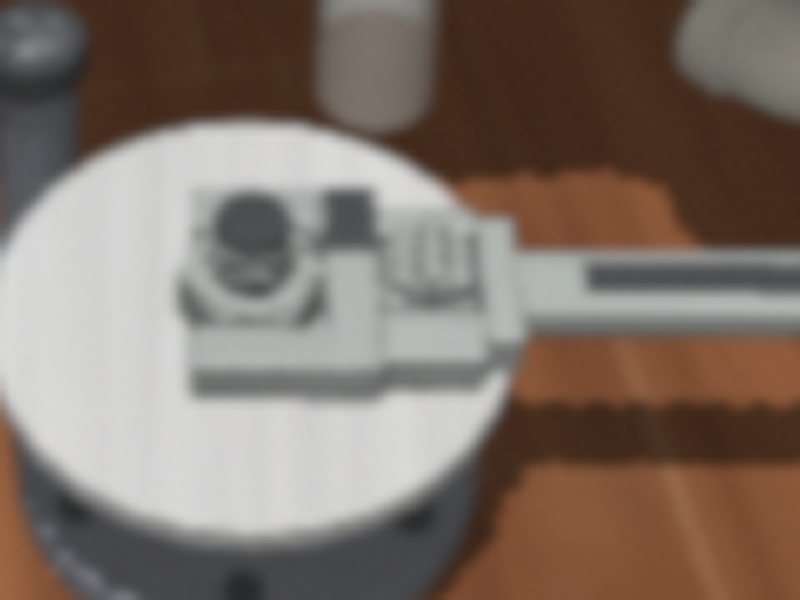

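The picture shows the wrench flat and square on the nut: near jaw at crop (285,350), nut about (255,285), handle clear, and the spray bottle where it was. The measured jaw gap is about 33 mm. The wrench yaw of -10° matches the mount's home yaw worked out from the riser. I'm handing in.

```bash
python3 - <<'E'
from bench import manip
print(manip.close_job())
E
```

```text
the job is handed in; nothing more can be done
None
```

I handed the job in at about 35 s, but `close_job` gave no verdict: by my own measurements the wrench lies flat round the nut, the jaw gap is about 33 mm (limit 34 mm), the nut is on its stop (push force rose from under 1 N to about 3.3 N), the gripper is clear, and the spray bottle and tape roll have not moved.

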